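# Sort loose hardware into the parts trays

## Robot

A 6-joint arm with a two-finger parallel gripper is mounted at the origin on a cart in front of the work surface, level with it; the furniture and walls round the work are solid. World frame = base frame: x ahead of the robot, y to its left, z up, the work surface at z = 0. Lengths are in m, angles in rad, forces in N, time in s.
With the tool pointing down it reaches from about 0.4 to 0.925 m from the base axis. Payload 3.4 kg.
Tool frame: the origin (TCP) lies midway between the tips of the shut fingers; the grasp point (between the pads) lies 19 mm behind it; z points along the fingers, y is the direction in which the jaws open and shut (so a half turn about z gives the same grasp; the last joint's range is limited). The gripper opens to 85 mm and grips with 20 to 120 N. Pads are 22 mm wide; open, the fingers measure 114 mm over their backs; the gripper's body (76 mm by 85 mm) begins 54 mm behind the grasp point. The pads swing forward as they close: fully open they stand 13 mm farther back than shut.
Start: joints at [1.069, 0.307, 1.506, -0, 1.328, -0.073], TCP at [0.239, 0.523, 0.231] pointing down, gripper open.
Joint ranges: [-3.12, 3.12], [-1.05, 2.28], [0.14, 2.33], [-1.42, 4.57], [0.1, 2.73], [-2.68, 2.68]. Speed limits (rad/s): [2.57, 2.57, 3.14, 3.14, 3.14, 3.14].

## Interface

Orientations are given as a unit quaternion [x, y, z, w].
In Python, from bench import bot gives the robot as it stands.
- The arm moves only by the tool carry_out, never from a script. Its argument "plan" is one flat list of numbers, 7 for each row, row after row: the opening, from -1 (shut) to 1 (fully open), so that 0 is half open, then the shift along the tool's x, y, z in m, then the turn, a rotation vector about the tool's x, y, z in rad. In form: [gripper, tx, ty, tz, wx, wy, wz, gripper, tx, ty, tz, wx, wy, wz, ...]. A call has 1 to 8 rows; each row shifts and turns the commanded pose from where the row before left it, along the tool's axes as they then stand; what a row does not reach is not made up. A row lasts 1/12 s, in which the tool goes at most 41.7 mm and 7.16 degrees, less where a joint would pass 70% of its speed; a pose out of reach is approached as far as the arm can. A call with a gripper value outside its range is refused whole. The fingers move at their own pace and stop on an object; "newtons" is the grip in N (left out, the last holds). Time passes only in rows, so rows that do not move let the fingers close. It gives the time, the measured TCP pose, the force and the opening at its end, in the units of the state.
- bot.observe(): the state, without advancing time (a new reading comes with each control period).
- bot.camera(name): name is "side" or "top"; returns the picture (420x560x3 uint8, red, green, blue); there is no depth.
- bot.calibration(name): a dict with "fovy" (degrees; the focal length in pixels is half the picture's height over the tangent of half this angle, whatever the lens; pixels are square), "cx", "cy" (the principal point, pixels), "k1" (the pictures are not rectified: a ray, as slopes to the right and down, at radius r is drawn at 1 + k1 r^2 times it, then the intrinsics apply), "world_from_camera" (4x4, takes a point from camera to world coordinates). Camera axes: x right, y down, z forward; pixel columns grow to the right and rows downward; lengths in m; the calibration is good to about 2 mm. A picture is of the moment at which its call begins. calibration takes no time and is no camera call.
- bot.sign_off(): hands the job in, once; it reports no verdict.
The state is a dict: "t": time; "q": joint angles; "dq": joint speeds; "joint_torque": joint torques, N m; "ee_pos": TCP position; "tool_rot": TCP orientation; "wrist_force": force on the tool from outside, world axes, zero at the start; "wrist_torque": the same for the moment, N m; "opening": opening from 0.0 (shut) to 1.0 (fully open).
Only numpy, scipy, OpenCV 4.12 (cv2) and the standard library are available. Lean on these libraries where they do the work, as an engineer would, in place of code of your own. Each camera call takes 0.05 s, during which the arm holds its last target. There are 200 camera calls.

## Task

Sort the loose hardware into the trays: the bright steel bolt and nut go in the blue tray, the rusty bolt and nut in the red tray, and the copper gas nozzle in the yellow tray. Each piece should end up lying down on the floor of its tray, not propped on the rim or on another piece. Leave the red welding magnet where it is.

Things in the scene. Friction and masses are not known exactly. Their poses are not given: they have to be found in the camera images.
- bright_bolt: Bright grey steel M16 hex bolt lying on the table, 66 mm long along its y, threaded shank 16 mm thick from y = -33 to +21 mm, hexagonal head 27 mm wide and 24 mm high from y = +21 to +33 mm. Shank axis 8 to 12 mm above the table. Origin: on the table under the middle of its length; z up. Weighs about 0.16 kg, heavier toward the head; any yaw.
- rusty_bolt: Rust-brown M16 hex bolt lying on the table, 66 mm long along its y, threaded shank 16 mm thick from y = -33 to +21 mm, hexagonal head 27 mm wide and 24 mm high from y = +21 to +33 mm. Shank axis 8 to 12 mm above the table. Origin: on the table under the middle of its length; z up. Weighs about 0.16 kg, heavier toward the head; any yaw.
- bright_nut: Bright grey steel M16 hex nut lying flat, 13 mm high, 24 mm across flats (along its x), 27 mm across corners (along its y). Origin: centre of its underside; z up; any yaw.
- rusty_nut: Rust-brown M16 hex nut lying flat, 13 mm high, 24 mm across flats (along its x), 27 mm across corners (along its y). Origin: centre of its underside; z up; any yaw.
- copper_nozzle: Smooth orange copper welding-torch gas nozzle, a tapered round tube lying on its side, 66 mm long along its x, 26 mm thick. Origin: on the table under its middle; z up; any yaw.
- blue_tray: Blue open sheet-steel parts tray, fixed to the table; outside 110 (its x) x 150 (its y) mm, inside 100 x 140 mm, floor 5 mm thick, walls 5 mm, with a rolled rim whose top is 35 mm above the table; a small blank card holder on its -x side. Origin: centre of its underside, on the table; z up. Stands at any of three spots in the back row, turned by up to 0.15 rad.
- red_tray: Red open sheet-steel parts tray, fixed to the table; outside 110 (its x) x 150 (its y) mm, inside 100 x 140 mm, floor 5 mm thick, walls 5 mm, with a rolled rim whose top is 35 mm above the table; a small blank card holder on its -x side. Origin: centre of its underside, on the table; z up. Stands at any of three spots in the back row, turned by up to 0.15 rad.
- yellow_tray: Yellow open sheet-steel parts tray, fixed to the table; outside 110 (its x) x 150 (its y) mm, inside 100 x 140 mm, floor 5 mm thick, walls 5 mm, with a rolled rim whose top is 35 mm above the table; a small blank card holder on its -x side. Origin: centre of its underside, on the table; z up. Stands at any of three spots in the back row, turned by up to 0.15 rad.
- magnet: Flat arrow-shaped welding magnet with red faces, 60 x 60 x 16 mm, loose on the table among the hardware (it does not attract anything here); it stays. Origin: centre of its underside; z up. (Room near the work: fixed upright steel plate with braces, 0.27 m high, x 0.39 to 0.49, y -0.38 to -0.05 m; fume hood right of the trays; 0.11 m high scrap box from y = 0.45 m.)

How it is judged:
By the outcome, as a careful person would: the job done as asked, in the order asked, and still so for the second after the job is handed in, with the robot touching nothing.
It also fails if it takes over 120 s, if anything falls off the work surface, if the arm or the gripper's body presses on something with over 40 N, if the wrist force passes 120 N, or if a joint passes its speed limit or range.

## Working session

There is one attempt and no reset: what is moved stays moved. The work goes in short steps, Python scripts to look and compute and a tool call to move; the robot and the scene stay as the last step left them, time stands still between calls to the robot, and variables do not carry over. Pictures are saved under pics/ and viewed, about 12 in all and at most 16, crops included, and the job is handed in when it is done.

Besides the shell and the picture viewer there is one more tool, called after "Emit:" by a JSON object that holds its "method" and its "body", one argument or row to a line. carry_out: Moves the arm, as the interface text tells. Its arguments: {"type":"object","properties":{"plan":{"type":"array","items":{"type":"number"}},"newtons":{"type":"number"}},"required":["plan"]}

```bash
mkdir -p pics; ls; python3 - <<'E'
from bench import bot
import cv2
for n in ("top","side"):
    im=bot.camera(n); cv2.imwrite(f"pics/{n}0.png",im[:,:,::-1]); c=bot.calibration(n); print(n,c)
s=bot.observe(); print({k:s[k] for k in ("t","ee_pos","tool_rot","opening","wrist_force")})
E
```

```text
pics
top {'fovy': 47.79191926289638, 'cx': 269.42850374984664, 'cy': 216.76102386939854, 'k1': 0.01981862104501605, 'world_from_camera': array([[ 0.02821478, -0.99786363,  0.05892454,  0.45252058],
       [-0.99952552, -0.02743491,  0.01400251,  0.11012725],
       [-0.01235601, -0.05929166, -0.99816423,  0.91836519],
       [ 0.        ,  0.        ,  0.        ,  1.        ]])}
side {'fovy': 57.53421777601995, 'cx': 279.1348223682011, 'cy': 211.45238747794338, 'k1': 0.026272486842195967, 'world_from_camera': array([[-0.87886495, -0.19971476,  0.4332556 ,  0.14965973],
       [-0.47681779,  0.33815769, -0.8113533 ,  0.80680323],
       [ 0.01553052, -0.91965395, -0.39242249,  0.36416243],
       [ 0.        ,  0.        ,  0.        ,  1.        ]])}
{'t': 0.1, 'ee_pos': array([0.23878534, 0.52239059, 0.23048613]), 'tool_rot': array([ 2.12767943e-01,  9.77102335e-01, -8.74932403e-04, -2.52194290e-04]), 'opening': 1.004441500514764, 'wrist_force': array([-0.18179504,  0.26050418, -0.96664016])}
```

View pics/top0.png

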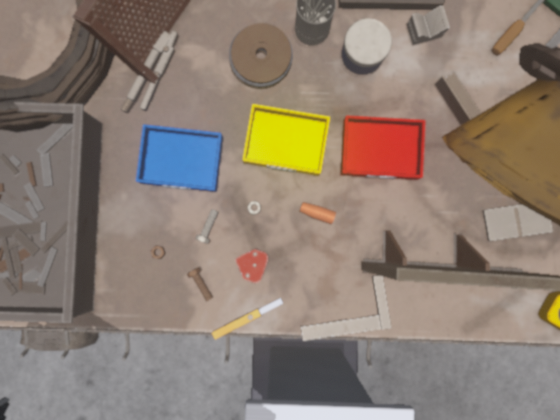

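View pics/side0.png

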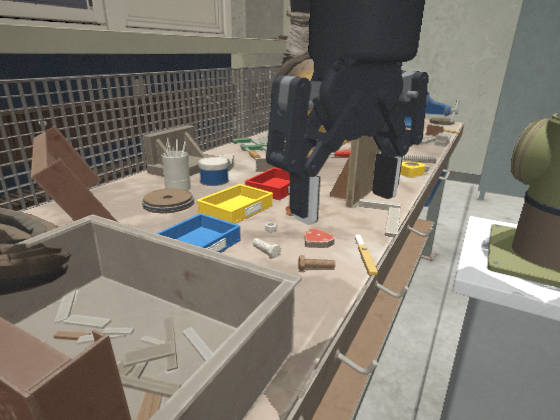

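```bash
cat > h.py <<'E'
from bench import bot
import cv2, numpy as np
from scipy.spatial.transform import Rotation as R
def K(c): f=210/np.tan(np.radians(c["fovy"])/2); return np.array([[f,0,c["cx"]],[0,f,c["cy"]],[0,0,1]])
def cast(n,uv,z):
    c=bot.calibration(n); uv=np.array(uv,float).reshape(-1,1,2)
    p=cv2.undistortPoints(uv,K(c),np.array([c["k1"],0,0,0,0])).reshape(-1,2)
    T=c["world_from_camera"]; d=np.c_[p,np.ones(len(p))]@T[:3,:3].T; o=T[:3,3]
    return o+d*((z-o[2])/d[:,2])[:,None]
def proj(n,P):
    c=bot.calibration(n); W=np.linalg.inv(c["world_from_camera"])
    return cv2.projectPoints(np.array(P,float).reshape(-1,1,3),cv2.Rodrigues(W[:3,:3])[0],W[:3,3],K(c),np.array([c["k1"],0,0,0]))[0].reshape(-1,2)
def blob(im,box,thr=14):
    x0,y0,x1,y1=box; lab=cv2.cvtColor(im[y0:y1,x0:x1],cv2.COLOR_RGB2LAB).astype(float)
    d=np.linalg.norm((lab-np.median(lab.reshape(-1,3),0)),axis=2)
    m=(d>thr).astype(np.uint8); cs,_=cv2.findContours(m,cv2.RETR_EXTERNAL,cv2.CHAIN_APPROX_NONE)
    c=max(cs,key=cv2.contourArea); return (c.reshape(-1,2)+[x0,y0]).astype(np.float32)
def pieces(im,boxes):
    out={}
    for n,(b,z,thr) in boxes.items():
        c=blob(im,b,thr); P=(cast("top",c,z)[:,:2]*1000).astype(np.float32)
        (cx,cy),(w,h),a=cv2.minAreaRect(P); a=a if w>h else a+90
        out[n]=(cx,cy,max(w,h),min(w,h),(a+90)%180-90); print(n,np.round(out[n],1)); 
        cv2.polylines(im,[c.astype(int).reshape(-1,1,2)],True,(0,255,0),1)
    return out
E
python3 - <<'E'
from h import *
im=cv2.imread("pics/top0.png")[:,:,::-1].copy()
B={"bbolt":((190,203,225,248),.01,16),"bnut":((242,197,266,219),.013,16),"nozzle":((293,198,342,228),.013,16),
"rnut":((147,241,170,263),.013,12),"rbolt":((183,262,218,306),.01,12),"magnet":((230,243,275,288),.016,14),
"blue":((128,118,230,197),.035,60),"yellow":((235,98,335,180),.035,50),"red":((337,108,432,187),.035,50)}
pieces(im,B)
cv2.imwrite("pics/ov.png",cv2.resize(im[90:310,125:435],None,fx=2.55,fy=2.55,interpolation=cv2.INTER_CUBIC)[:,:,::-1])
E
```

```text
bbolt [484.  233.5  64.8  10.1 -14.5]
bnut [523.9 153.9  23.1  21.1   1.7]
nozzle [516.9  32.2  68.3  26.4  74.4]
rnut [433.9 332.5  26.1  24.2  53.4]
rbolt [384.7 254.   87.   32.4  40.4]
magnet [413.4 153.3  83.7  83.1 -88.3]
blue [623.6 360.5 102.1  33.2 -24.2]
yellow [653.4  98.6 187.2 154.4 -88.6]
red [628.1 -88.5 175.2 121.2 -88.8]
```

View pics/ov.png

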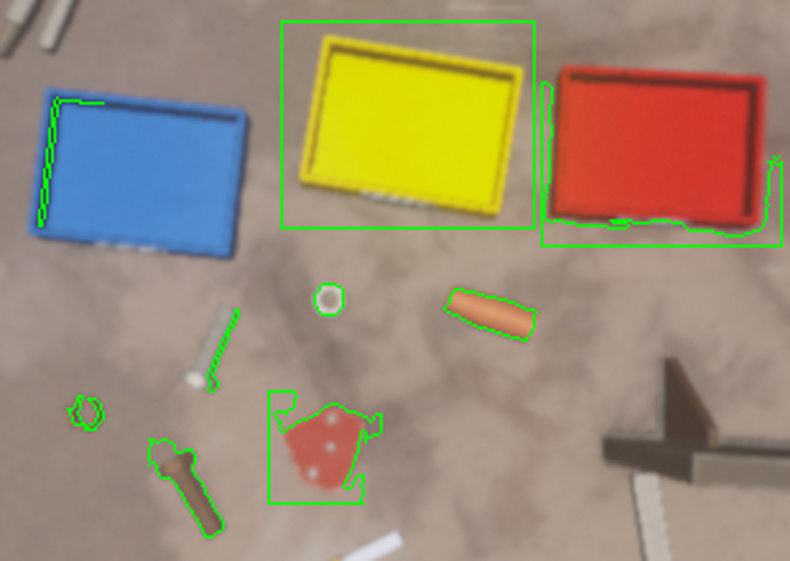

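```bash
cat >> h.py <<'E'
def go(xyz=None,jaw=None,zoff=None):
    """print turn about tool z, then shift in tool axes after the turn; jaw = world yaw of jaw axis, deg"""
    s=bot.observe(); r=R.from_quat(s["tool_rot"]); M=r.as_matrix(); w=0
    cur=np.degrees(np.arctan2(M[1,1],M[0,1]))
    if jaw is not None:
        for d in (0,) : w=-(((jaw-cur)+90)%180-90)
    r2=r*R.from_rotvec([0,0,np.radians(w)])
    print("t",round(s["t"],2),"pos",np.round(s["ee_pos"],4),"jaw",round(cur,1),"tilt z",np.round(M[:,2],3),"op",round(s["opening"],3),"F",np.round(s["wrist_force"],1),"q6",round(s["q"][5],2),"q1",round(s["q"][0],2))
    print(" wz rad",round(np.radians(w),3), "alt",round(np.radians(w-180*np.sign(w)),3),"shift",np.round(r2.inv().apply(np.array(xyz)-s["ee_pos"]),4) if xyz is not None else "")
E
python3 - <<'E'
from h import *
im=cv2.imread("pics/top0.png")[:,:,::-1]
hsv=cv2.cvtColor(im.copy(),cv2.COLOR_RGB2HSV)
for n,(b,h) in {"blue":((128,118,230,200),(100,120)),"yellow":((235,98,337,180),(24,34)),"red":((337,108,432,187),(0,6))}.items():
    m=cv2.inRange(hsv[b[1]:b[3],b[0]:b[2]],(h[0],140,60),(h[1],255,255)); cs,_=cv2.findContours(m,0,1); c=max(cs,key=cv2.contourArea).reshape(-1,2)+[b[0],b[1]]
    print(n,np.round(cv2.minAreaRect((cast("top",c,.035)[:,:2]*1000).astype(np.float32)),3) if 0 else cv2.minAreaRect((cast("top",c,.035)[:,:2]*1000).astype(np.float32)))
f=lambda X,Y:(125+X/2.55,90+Y/2.55)
for n,a,b in (("bbolt",(196,381),(233,308)),("rbolt",(172,455),(214,533))):
    p=cast("top",[f(*a),f(*b)],.01)[:,:2]; d=p[0]-p[1]; print(n,p.round(4),"mid",p.mean(0).round(4),"len",np.linalg.norm(d),"yaw tip->head",np.degrees(np.arctan2(d[1],d[0])))
print(cast("top",[f(329,299),f(88,413),f(490,315)],.012)[:,:2].round(4))
go((.484,.233,.12),-14)
E
```

```text
blue ((611.8607177734375, 296.3790588378906), (147.22012329101562, 107.32357788085938), 85.16091918945312)
yellow ((652.7689208984375, 95.91454315185547), (150.3572235107422, 113.3331298828125), 81.71310424804688)
red ((641.8695068359375, -87.60216522216797), (149.5447540283203, 112.55708312988281), 88.18965148925781)
bbolt [[0.4591 0.2511]
 [0.5149 0.2252]] mid [0.487  0.2382] len 0.061475757078335275 yaw tip->head 155.07425656980882
rbolt [[0.4033 0.2671]
 [0.3463 0.2335]] mid [0.3748 0.2503] len 0.06610418007087751 yaw tip->head 30.537537720842863
[[0.5235 0.1529]
 [0.4329 0.3309]
 [0.5147 0.0317]]
t 0.1 pos [0.2388 0.5224 0.2305] jaw 65.4 tilt z [-0.001 -0.002 -1.   ] op 1.004 F [-0.2  0.3 -1. ] q6 -0.07 q1 1.07
 wz rad 1.386 alt -1.755 shift [-0.2213  0.308   0.1107]
```

```bash
python3 -c "
from h import *
go((.482,.2405,.11),65)"
```

```text
t 0.1 pos [0.2388 0.5224 0.2305] jaw 65.4 tilt z [-0.001 -0.002 -1.   ] op 1.004 F [-0.2  0.3 -1. ] q6 -0.07 q1 1.07
 wz rad 0.008 alt -3.134 shift [-0.3396 -0.1525  0.1207]
```

Emit:
{"method": "carry_out", "body": {
  "plan": [0.2,-0.034,-0.0153,0.005,0,0,0,0.2,-0.034,-0.0153,0.005,0,0,0,0.2,-0.034,-0.0153,0.005,0,0,0,0.2,-0.034,-0.0153,0.01,0,0,0,0.2,-0.034,-0.0153,0.01,0,0,0,0.2,-0.034,-0.0153,0.01,0,0,0,0.2,-0.034,-0.0153,0.015,0,0,0,0.2,-0.034,-0.0153,0.015,0,0,0],
  "newtons": 40
}}

```text
t: 0.77
ee_pos: [0.4365, 0.2971, 0.1559]
tool_rot: [0.213, 0.977, 0.0, 0.0]
wrist_force: [0.6, -0.3, -0.6]
opening: 0.602
```

Emit:
{"method": "carry_out", "body": {
  "plan": [0.2,-0.034,-0.0153,0.02,0,0,0,0.2,-0.034,-0.0153,0.025,0,0,0,0.2,0,0,0,0,0,0,0.2,0,0,0,0,0,0]
}}

```text
t: 1.1
ee_pos: [0.4824, 0.2427, 0.1115]
tool_rot: [0.215, 0.977, -0.001, -0.002]
wrist_force: [-0.5, 0.0, 0.7]
opening: 0.602
```

```bash
python3 - <<'E'
from h import *
go((.482,.2405,.11),65)
a=bot.camera("top"); b=bot.camera("side")
c=np.hstack([cv2.resize(a[110:310,130:330],(400,400),interpolation=2),cv2.resize(b[150:300,150:350],(400,300),interpolation=2) if 0 else cv2.resize(b[130:330,180:380],(400,400),interpolation=2)])
cv2.imwrite("pics/p1.png",c[:,:,::-1])
E
```

```text
t 1.1 pos [0.4824 0.2427 0.1115] jaw 65.2 tilt z [-0.004 -0.002 -1.   ] op 0.602 F [-0.5  0.   0.7] q6 -0.75 q1 0.39
 wz rad 0.004 alt -3.138 shift [-0.0006 -0.0021  0.0015]
```

View pics/p1.png

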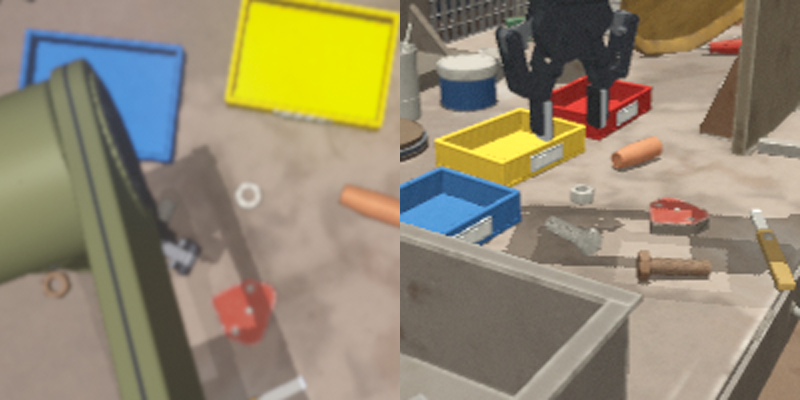

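```bash
python3 - <<'E'
from h import *
print(proj("side",[(.4591,.2511,.01),(.5149,.2252,.01),(.4033,.2671,.01),(.3463,.2335,.01),(.5235,.1529,.012),(.5147,.0317,.013)]).round(1))
f=lambda X,Y:(180+(X-400)/2,130+Y/2)
print(cast("side",[f(592,239),f(547,226),f(645,265),f(710,269),f(581,195),f(637,152)],.011)[:,:2].round(4))
E
```

```text
[[272.5 251.6]
 [254.7 239.4]
 [295.3 263. ]
 [331.9 262.9]
 [268.9 224.4]
 [297.  206.5]]
[[0.4566 0.2422]
 [0.5076 0.2412]
 [0.3921 0.2605]
 [0.3389 0.2377]
 [0.5138 0.163 ]
 [0.515  0.0228]]
```

```bash
python3 - <<'E'
from h import *
im=cv2.imread("pics/top0.png")
x0,y0,x1,y1=188,200,228,252
lab=cv2.cvtColor(im,cv2.COLOR_BGR2LAB)
for n,(x0,y0,x1,y1) in {"bb":(190,203,226,250),"rb":(184,260,218,306),"rn":(147,241,170,263)}.items():
    l=lab[y0:y1,x0:x1]; d=l.astype(float)-np.median(l.reshape(-1,3),0)
    s=-d[:,:,1]-d[:,:,2] if n=="bb" else d[:,:,1]+d[:,:,2]-.3*d[:,:,0]
    s=cv2.GaussianBlur(s,(0,0),1); t=s.max()*.45
    k,lb,st,ce=cv2.connectedComponentsWithStats((s>t).astype(np.uint8)); i=1+np.argmax(st[1:,4])
    yy,xx=np.nonzero(lb==i); P=(cast("top",np.c_[xx+x0,yy+y0],.01)[:,:2]*1000).astype(np.float32)
    v=np.linalg.eigh(np.cov(P.T))[1][:,1]; print(n,len(P),P.mean(0).round(1),"axis yaw",np.degrees(np.arctan2(v[1],v[0])).round(1),cv2.minAreaRect(P))
    im[y0:y1,x0:x1][lb==i]=(0,255,0)
o=cv2.imread("pics/top0.png")
cv2.imwrite("pics/m.png",np.hstack([cv2.resize(q[195:310,140:230],None,fx=4.4,fy=4.4,interpolation=2) for q in (o,im)]))
E
```

```text
bb 288 [483.7 241.8] axis yaw 158.0 ((486.7297058105469, 243.29368591308594), (24.94805335998535, 65.41233825683594), 73.54266357421875)
rb 290 [377.3 251.6] axis yaw -147.7 ((376.456298828125, 247.7482147216797), (64.01817321777344, 26.123167037963867), 39.91873550415039)
rn 130 [432.7 334.5] axis yaw 93.8 ((432.7213134765625, 334.2781066894531), (22.91214942932129, 26.916927337646484), 1.5900248289108276)
```

View pics/m.png

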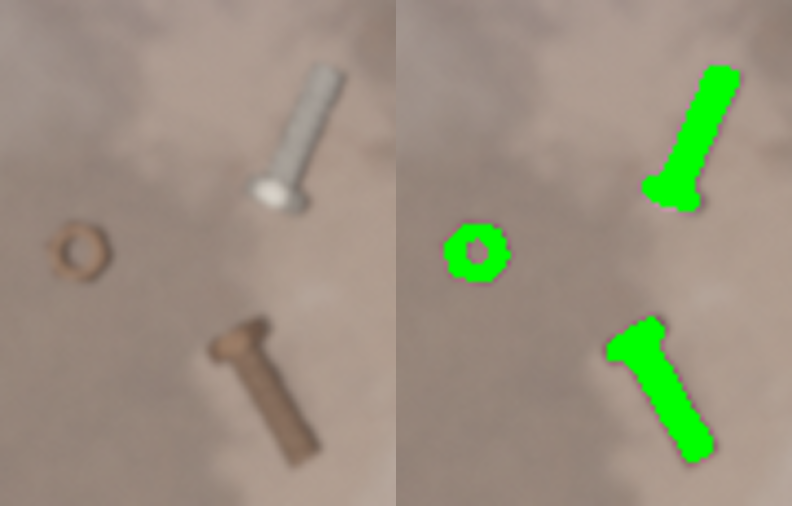

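```bash
python3 -c "
from h import *
go((.485,.2415,.005),68)"
```

```text
t 1.2 pos [0.4822 0.245  0.1132] jaw 65.4 tilt z [-0.001  0.    -1.   ] op 0.602 F [-0.3 -0.2 -0.2] q6 -0.75 q1 0.39
 wz rad -0.046 alt 3.096 shift [-0.004  -0.0021  0.1082]
```

```bash
cat >> h.py <<'E'
import json
def did(wz,sh):
    """log a move: turn about tool z first, then shift"""
    c=json.load(open("c.json")); r=tool(c["jaw"]); j=c["jaw"]-np.degrees(wz)
    p=np.array(c["p"])+tool(j).apply(sh); json.dump({"p":list(p),"jaw":j},open("c.json","w"))
def tool(jaw):
    a=np.radians(jaw); y=np.array([np.cos(a),np.sin(a),0]); z=np.array([0,0,-1.]); return R.from_matrix(np.c_[np.cross(y,z),y,z])
def plan(xyz,jaw):
    c=json.load(open("c.json")); s=bot.observe(); w=-((jaw-c["jaw"]+90)%180-90)
    M=R.from_quat(s["tool_rot"]).as_matrix()
    print("t",round(s["t"],1),"meas",np.round(s["ee_pos"],4),np.degrees(np.arctan2(M[1,1],M[0,1])).round(1),"cmd",np.round(c["p"],4),round(c["jaw"],1),"op",round(s["opening"],3),"F",np.round(s["wrist_force"],1),"q6",round(s["q"][5],2))
    print("wz",round(np.radians(w),3),"alt",round(np.radians(w)-np.pi*np.sign(w),3),"then shift",tool(c["jaw"]-w).apply(np.array(xyz)-c["p"],inverse=True).round(4))
E
echo '{"p":[0.4840,0.2430,0.111],"jaw":65.4}' > c.json
python3 -c "
from h import *
plan((.485,.2415,.005),68)"
```

```text
t 1.2 meas [0.4822 0.245  0.1132] 65.4 cmd [0.484 0.243 0.111] 65.4 op 0.602 F [-0.3 -0.2 -0.2] q6 -0.75
wz -0.045 alt 3.096 then shift [-0.0015 -0.001   0.106 ]
```

Emit:
{"method": "carry_out", "body": {
  "plan": [0.2,-0.0015,-0.001,0,0,0,-0.045,0.1,0,0,0.03,0,0,0,0,0,0,0.03,0,0,0,-0.1,0,0,0.025,0,0,0,-0.1,0,0,0.015,0,0,0,-0.1,0,0,0.005,0,0,0,-0.1,0,0,0,0,0,0,-0.1,0,0,0,0,0,0]
}}

```text
t: 1.87
ee_pos: [0.4837, 0.2446, 0.0094]
tool_rot: [0.19, 0.982, 0.0, 0.001]
wrist_force: [0.8, 0.8, -0.0]
opening: 0.45
```

Emit:
{"method": "carry_out", "body": {
  "plan": [-1,0,0,0,0,0,0,-1,0,0,0,0,0,0,-1,0,0,0,0,0,0,-1,0,0,0,0,0,0,-1,0,0,0,0,0,0,-1,0,0,0,0,0,0],
  "newtons": 50
}}

```text
t: 2.37
ee_pos: [0.4844, 0.244, 0.0101]
tool_rot: [0.191, 0.982, 0.001, 0.001]
wrist_force: [-1.0, 0.7, 5.6]
opening: 0.154
```

```bash
python3 -c "
from h import *
did(-.045,[-.0015,-.001,.105])
plan((.590,.296,.11),68)"
```

```text
t 2.4 meas [0.4844 0.244  0.0101] 68.0 cmd [0.485  0.2415 0.006 ] 68.0 op 0.154 F [-1.   0.7  5.6] q6 -0.8
wz -0.0 alt 3.141 then shift [-0.0769  0.0898 -0.104 ]
```

Emit:
{"method": "carry_out", "body": {
  "plan": [-1,0,0,-0.01,0,0,0,-1,0,0,-0.03,0,0,0,-1,0,0,-0.03,0,0,0,-1,0,0,-0.03,0,0,0,-1,0,0,0,0,0,-0.1,-1,0,0,0,0,0,-0.1,-1,0,0,0,0,0,-0.1,-1,0,0,0,0,0,0]
}}

```text
t: 3.03
ee_pos: [0.4837, 0.2433, 0.1098]
tool_rot: [0.041, 0.999, 0.0, 0.001]
wrist_force: [-1.2, -0.2, -2.6]
opening: 0.157
```

```bash
python3 -c "
from h import *
did(-.3,[0,0,-.10])
plan((.610,.275,.10),85)"
```

```text
t 3.0 meas [0.4837 0.2433 0.1098] 85.3 cmd [0.485  0.2415 0.106 ] 85.2 op 0.157 F [-1.2 -0.2 -2.6] q6 -1.1
wz 0.003 alt -3.139 then shift [-0.1216  0.0443  0.006 ]
```

Emit:
{"method": "carry_out", "body": {
  "plan": [-1,-0.0307,0.0106,0,0,0,0,-1,-0.0307,0.0106,0,0,0,0,-1,-0.0307,0.0106,0,0,0,0,-1,-0.0307,0.0106,0,0,0,0,-1,0,0,0.03,0,0,0,-1,0,0,0.03,0,0,0,-1,0,0,0.022,0,0,0,-1,0,0,0.008,0,0,0]
}}

```text
t: 3.7
ee_pos: [0.6067, 0.2741, 0.0149]
tool_rot: [0.043, 0.999, -0.001, -0.003]
wrist_force: [-6.9, -3.1, 44.2]
opening: 0.155
```

```bash
echo '{"p":[0.4840,0.2435,0.1095],"jaw":85.2}' > c.json; python3 -c "
from h import *
did(0,[-.1228,.0424,.09])
plan((.610,.275,.018),85)
b=bot.camera('side'); cv2.imwrite('pics/p2.png',cv2.resize(b[130:330,130:380],(800,640)[:1]+(600,),interpolation=2)[:,:,::-1])"
```

```text
t 3.7 meas [0.6067 0.2741 0.0149] 85.0 cmd [0.6099 0.2755 0.0195] 85.2 op 0.155 F [-6.9 -3.1 44.2] q6 -1.12
wz 0.003 alt -3.138 then shift [-0.0001 -0.0005  0.0015]
```

View pics/p2.png

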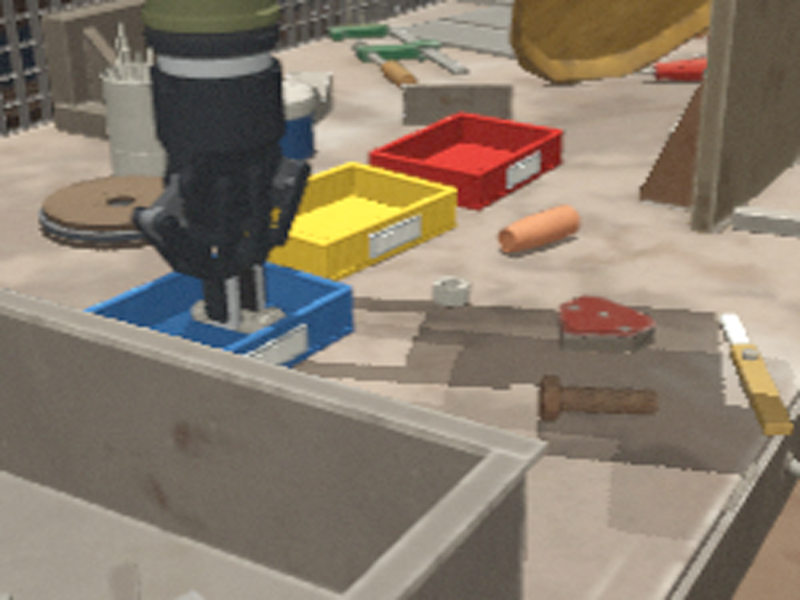

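Emit:
{"method": "carry_out", "body": {
  "plan": [-1,0,0,-0.003,0,0,0,-1,0,0,0,0,0,0,-0.3,0,0,0,0,0,0,-0.2,0,0,0,0,0,0,-0.2,0,0,0,0,0,0,-0.2,0,0,0,0,0,0,-0.2,0,0,0,0,0,0,-0.2,0,0,-0.005,0,0,0]
}}

```text
t: 4.42
ee_pos: [0.6087, 0.275, 0.0259]
tool_rot: [0.042, 0.999, -0.0, -0.001]
wrist_force: [-0.2, -0.3, -0.2]
opening: 0.397
```

Emit:
{"method": "carry_out", "body": {
  "plan": [-0.2,0,0,-0.02,0,0,0,-0.2,0,0,-0.04,0,0,0,-0.2,0,0,-0.04,0,0,0,-0.1,0,-0.035,0,0,0,0,0,0,-0.035,0,0,0,0,0,0,-0.035,0,0,0,0,0,0,0,0,0,0,0]
}}

```text
t: 5.0
ee_pos: [0.5995, 0.1649, 0.1272]
tool_rot: [0.043, 0.999, -0.002, -0.0]
wrist_force: [-0.7, -0.2, -0.5]
opening: 0.502
```

```bash
python3 - <<'E'
from h import *
did(0,[0,-.105,-.108])
c=json.load(open("c.json")); c["p"][2]-=.004; json.dump(c,open("c.json","w"))
im=bot.camera("top"); o=cv2.imread("pics/top0.png")
# nut orientation from the first picture
x0,y0,x1,y1=240,194,268,222; l=cv2.cvtColor(o,cv2.COLOR_BGR2LAB)[y0:y1,x0:x1]; d=l.astype(float)-np.median(l.reshape(-1,3),0); s=-d[:,:,1]-d[:,:,2]
s=cv2.GaussianBlur(s,(0,0),1); k,lb,st,ce=cv2.connectedComponentsWithStats((s>s.max()*.4).astype(np.uint8)); i=1+np.argmax(st[1:,4]); yy,xx=np.nonzero(lb==i)
P=cast("top",np.c_[xx+x0,yy+y0],.012)[:,:2]*1000; print(P.mean(0),(P.max(0)+P.min(0))/2)
for a in range(0,180,10): q=P@[np.cos(np.radians(a)),np.sin(np.radians(a))]; print(a,round(float(np.ptp(q)),1),end="; ")
plan((.5235,.153,.11),0)
A=cv2.resize(im[110:270,120:310],(570,480),interpolation=2); A2=cv2.resize(o[196:220,242:266],(230,230),interpolation=2)[:,:,::-1]
z=np.zeros((480,800,3),np.uint8); z[:,:570]=A; z[:230,570:]=A2; cv2.imwrite("pics/p3.png",z[:,:,::-1])
E
```

```text
[523.16920656 153.79354881] [523.01513787 153.90149741]
0 25.2; 10 25.6; 20 25.6; 30 25.0; 40 25.0; 50 24.8; 60 25.1; 70 25.3; 80 25.6; 90 25.1; 100 25.8; 110 26.1; 120 25.9; 130 26.1; 140 26.0; 150 26.0; 160 26.1; 170 26.0; t 5.0 meas [0.6001 0.1676 0.127 ] 85.0 cmd [0.6011 0.1708 0.1235] 85.2 op 0.501 F [ 1.   1.4 -0.5] q6 -1.28
wz 1.487 alt -1.655 then shift [-0.0178 -0.0776  0.0135]
```

View pics/p3.png

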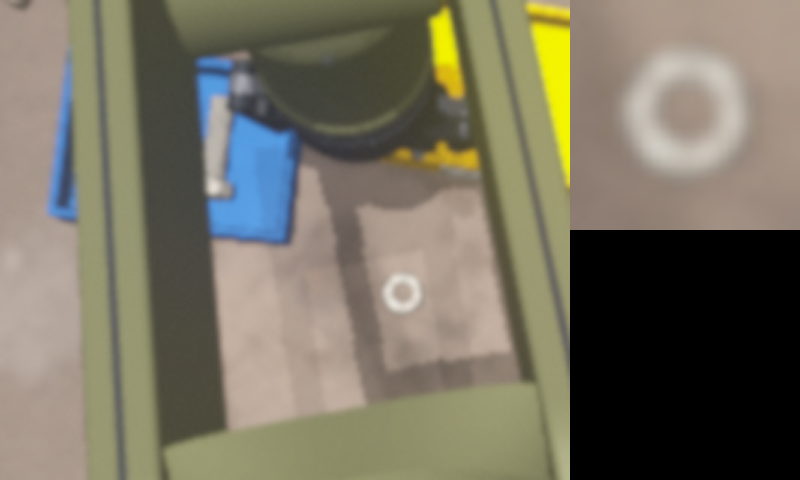

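```bash
echo '{"p":[0.6003,0.1685,0.1235],"jaw":85.2}' > c.json; python3 -c "
from h import *
plan((.523,.154,.005),60)"
```

```text
t 5.0 meas [0.6001 0.1676 0.127 ] 85.0 cmd [0.6003 0.1685 0.1235] 85.2 op 0.501 F [ 1.   1.4 -0.5] q6 -1.28
wz 0.44 alt -2.702 then shift [ 0.0597 -0.0512  0.1185]
```

Emit:
{"method": "carry_out", "body": {
  "plan": [0.1,0,0,0,0,0,0.11,0.1,0,0,0,0,0,0.11,0.1,0,0,0,0,0,0.11,0.1,0,0,0,0,0,0.11,0.1,0.03,-0.0256,0,0,0,0,0.1,0.0297,-0.0256,0,0,0,0,0.1,0,0,0.03,0,0,0,0.1,0,0,0.03,0,0,0]
}}

```text
t: 5.72
ee_pos: [0.5228, 0.1573, 0.0681]
tool_rot: [0.259, 0.966, 0.001, 0.002]
wrist_force: [0.2, -0.2, -1.3]
opening: 0.549
```

```bash
python3 -c "
from h import *
did(.44,[.0597,-.0512,.06])
plan((.523,.154,.005),60)"
```

```text
t 5.7 meas [0.5228 0.1573 0.0681] 60.0 cmd [0.523  0.154  0.0635] 60.0 op 0.549 F [ 0.2 -0.2 -1.3] q6 -0.83
wz -0.0 alt 3.141 then shift [-0.     -0.      0.0585]
```

Emit:
{"method": "carry_out", "body": {
  "plan": [0,0,0,0.03,0,0,0,0,0,0,0.02,0,0,0,0,0,0,0.0085,0,0,0,0,0,0,0,0,0,0,0,0,0,0,0,0,0]
}}

```text
t: 6.13
ee_pos: [0.5238, 0.1568, 0.008]
tool_rot: [0.259, 0.966, 0.0, -0.0]
wrist_force: [-0.2, -0.5, 0.0]
opening: 0.499
```

Emit:
{"method": "carry_out", "body": {
  "plan": [-1,0,0,0,0,0,0,-1,0,0,0,0,0,0,-1,0,0,0,0,0,0,-1,0,0,0,0,0,0,-1,0,0,0,0,0,0]
}}

```text
t: 6.55
ee_pos: [0.5248, 0.1567, 0.0097]
tool_rot: [0.259, 0.966, 0.001, 0.002]
wrist_force: [-0.7, -0.1, 7.0]
opening: 0.25
```

Emit:
{"method": "carry_out", "body": {
  "plan": [-1,0,0,-0.01,0,0,0,-1,0,0,-0.03,0,0,0,-1,0,0,-0.035,0,0,0,-1,0,0,-0.03,0,0,0,-1,0,0,0,0,0,0]
}}

```text
t: 6.97
ee_pos: [0.5278, 0.1571, 0.1198]
tool_rot: [0.259, 0.966, 0.003, 0.006]
wrist_force: [0.6, -1.1, 0.6]
opening: 0.249
```

```bash
python3 -c "
from h import *
did(0,[0,0,-.0465])
plan((.610,.334,.11),60)
b=bot.camera('side'); cv2.imwrite('pics/p4.png',cv2.resize(b[60:330,130:400],(540,540),interpolation=2)[:,:,::-1])"
```

```text
t 7.0 meas [0.5278 0.1571 0.1198] 60.0 cmd [0.523 0.154 0.11 ] 60.0 op 0.249 F [ 0.6 -1.1  0.6] q6 -0.83
wz -0.0 alt 3.141 then shift [0.0146 0.1994 0.    ]
```

View pics/p4.png

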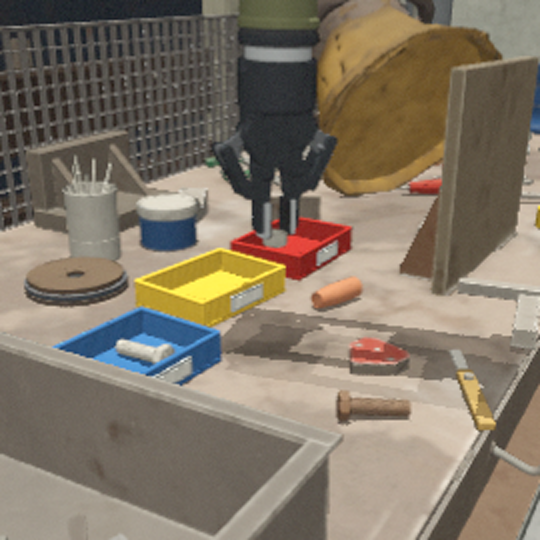

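Emit:
{"method": "carry_out", "body": {
  "plan": [-1,0.002,0.033,0,0,0,0,-1,0.002,0.033,0,0,0,0,-1,0.002,0.033,0,0,0,0,-1,0.002,0.033,0,0,0,0,-1,0.002,0.033,0,0,0,0,-1,0.002,0.033,0,0,0,0,-1,0,0,0,0,0,0.11,-1,0,0,0,0,0,0.11]
}}

```text
t: 7.68
ee_pos: [0.6119, 0.3355, 0.1112]
tool_rot: [0.365, 0.931, -0.0, -0.001]
wrist_force: [0.5, -0.5, -0.5]
opening: 0.246
```

Emit:
{"method": "carry_out", "body": {
  "plan": [-1,0,0,0,0,0,0.11,-1,0,0,0,0,0,0.11,-1,0,0,0,0,0,0.11,-1,0,0,0,0,0,0.11,-1,0,0,0,0,0,0.11,-1,0,0,0,0,0,0.11,-1,0,0,0,0,0,0.11,-1,0,0,0,0,0,0.11]
}}

```text
t: 8.35
ee_pos: [0.6109, 0.3331, 0.1116]
tool_rot: [0.728, 0.686, -0.001, -0.0]
wrist_force: [0.2, 0.0, -0.1]
opening: 0.241
```

```bash
python3 -c "
from h import *
did(0,[.012,.198,0])
did(1.1,[0,0,0])
plan((.612,.333,.012),-3)"
```

```text
t 8.3 meas [0.6109 0.3331 0.1116] -3.4 cmd [0.6116 0.3315 0.11  ] -3.0 op 0.241 F [ 0.2  0.  -0.1] q6 0.5
wz -0.001 alt 3.141 then shift [0.0015 0.0003 0.098 ]
```

Emit:
{"method": "carry_out", "body": {
  "plan": [-1,0,0,0.035,0,0,0,-1,0,0,0.035,0,0,0,-1,0,0,0.019,0,0,0,-1,0,0,0.008,0,0,0,-1,0,0,0,0,0,0,-0.1,0,0,0,0,0,0,-0.1,0,0,0,0,0,0,-0.1,0,0,0,0,0,0]
}}

```text
t: 9.02
ee_pos: [0.612, 0.3336, 0.0158]
tool_rot: [0.726, 0.688, -0.0, 0.0]
wrist_force: [0.5, 0.5, 0.6]
opening: 0.45
```

Emit:
{"method": "carry_out", "body": {
  "plan": [-0.1,0,0,0,0,0,0,-0.1,0,0,0,0,0,0,-0.1,0,0,-0.02,0,0,0,-0.1,0,0,-0.04,0,0,0,-0.1,0,0,-0.037,0,0,0,-0.1,0,0,0,0,0,0.12,-0.1,0,0,0,0,0,0.12,-0.1,0,0,0,0,0,0.12]
}}

```text
t: 9.68
ee_pos: [0.6127, 0.334, 0.1147]
tool_rot: [0.839, 0.545, 0.001, 0.0]
wrist_force: [-0.0, 0.4, -0.8]
opening: 0.451
```

```bash
python3 -c "
from h import *
did(.36,[0,0,0])
plan((.377,.2515,.11),122)"
```

```text
t 9.7 meas [0.6127 0.334  0.1147] -24.0 cmd [0.6116 0.3315 0.11  ] -23.7 op 0.451 F [-0.   0.4 -0.8] q6 0.86
wz 0.599 alt -2.542 then shift [-0.2414 -0.0565  0.    ]
```

Emit:
{"method": "carry_out", "body": {
  "plan": [-0.1,0,0,0,0,0,0.12,-0.1,0,0,0,0,0,0.12,-0.1,0,0,0,0,0,0.12,0,0,0,0,0,0,0.12,0,0,0,0,0,0,0.12]
}}

```text
t: 10.1
ee_pos: [0.612, 0.3336, 0.113]
tool_rot: [0.962, 0.272, 0.0, 0.0]
wrist_force: [0.1, -0.2, -0.0]
opening: 0.499
```

Emit:
{"method": "carry_out", "body": {
  "plan": [0,-0.0302,-0.0071,0,0,0,0,0,-0.0302,-0.0071,0,0,0,0,0,-0.0302,-0.0071,0,0,0,0,0,-0.0302,-0.0071,0,0,0,0,0,-0.0302,-0.0071,0,0,0,0,0,-0.0302,-0.0071,0,0,0,0,0,-0.0302,-0.0071,0,0,0,0,0,-0.0302,-0.0071,0,0,0,0]
}}

```text
t: 10.77
ee_pos: [0.3756, 0.2534, 0.1131]
tool_rot: [0.961, 0.275, 0.0, -0.0]
wrist_force: [0.2, 1.3, 0.2]
opening: 0.502
```

Emit:
{"method": "carry_out", "body": {
  "plan": [0,0,0,0,0,0,0,0,0,0,0,0,0,0]
}}

```text
t: 10.93
ee_pos: [0.3748, 0.2531, 0.1131]
tool_rot: [0.961, 0.276, -0.0, 0.0]
wrist_force: [0.5, -0.1, 0.7]
opening: 0.502
```

```bash
python3 - <<'E'
from h import *
did(.6,[-.2416,-.0568,0])
plan((.377,.2515,.005),122)
a=bot.camera("top"); b=bot.camera("side")
c=np.hstack([cv2.resize(a[110:310,130:330],(400,400),interpolation=2),cv2.resize(b[130:330,180:380],(400,400),interpolation=2)])
cv2.imwrite("pics/p5.png",c[:,:,::-1])
E
```

```text
t 10.9 meas [0.3748 0.2531 0.1131] -58.0 cmd [0.3766 0.2518 0.11  ] -58.0 op 0.502 F [ 0.5 -0.1  0.7] q6 1.51
wz -0.001 alt 3.141 then shift [0.0002 0.0005 0.105 ]
```

View pics/p5.png

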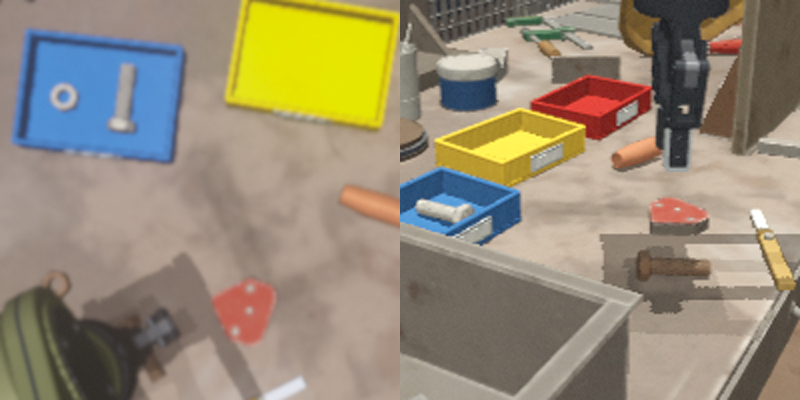

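Emit:
{"method": "carry_out", "body": {
  "plan": [0,0,0,0.035,0,0,0,0,0,0,0.035,0,0,0,0,0,0,0.025,0,0,0,0,0,0,0.01,0,0,0,0,0,0,0,0,0,0]
}}

```text
t: 11.45
ee_pos: [0.3772, 0.2538, 0.0054]
tool_rot: [0.961, 0.275, -0.002, 0.0]
wrist_force: [0.2, -0.3, 0.2]
opening: 0.501
```

Emit:
{"method": "carry_out", "body": {
  "plan": [-1,0,0,0,0,0,0,-1,0,0,0,0,0,0,-1,0,0,0,0,0,0,-1,0,0,0,0,0,0,-1,0,0,0,0,0,0]
}}

```text
t: 11.87
ee_pos: [0.3779, 0.2545, 0.0088]
tool_rot: [0.961, 0.275, 0.001, -0.0]
wrist_force: [0.5, 0.2, 0.0]
opening: 0.164
```

Emit:
{"method": "carry_out", "body": {
  "plan": [-1,0,0,-0.01,0,0,0,-1,0,0,-0.03,0,0,0,-1,0,0,-0.035,0,0,0,-1,0,0,-0.03,0,0,0,-1,0,0,0,0,0,0]
}}

```text
t: 12.28
ee_pos: [0.3804, 0.2559, 0.1184]
tool_rot: [0.961, 0.275, 0.006, -0.001]
wrist_force: [1.5, 1.6, -1.5]
opening: 0.16
```

```bash
python3 -c "
from h import *
did(0,[0,0,0])
plan((.635,-.062,.11),122)"
```

```text
t 12.3 meas [0.3804 0.2559 0.1184] -58.0 cmd [0.3766 0.2518 0.11  ] -58.0 op 0.16 F [ 1.5  1.6 -1.5] q6 1.51
wz -0.001 alt 3.141 then shift [0.0529 0.403  0.    ]
```

Emit:
{"method": "carry_out", "body": {
  "plan": [-1,0,0,0,0,0,0.12,-1,0,0,0,0,0,0.12,-1,0,0,0,0,0,0.12,-1,0,0,0,0,0,0.12,-1,0,0,0,0,0,0.12,-1,0,0,0,0,0,0]
}}

```text
t: 12.78
ee_pos: [0.3762, 0.2536, 0.1125]
tool_rot: [1.0, -0.023, -0.0, 0.0]
wrist_force: [-0.4, 0.3, -1.9]
opening: 0.16
```

```bash
python3 -c "
from h import *
did(.6,[0,0,0])
plan((.640,-.062,.11),88)"
```

```text
t 12.8 meas [0.3762 0.2536 0.1125] -92.6 cmd [0.3766 0.2518 0.11  ] -92.4 op 0.16 F [-0.4  0.3 -1.9] q6 2.12
wz -0.007 alt 3.134 then shift [0.2742 0.3044 0.    ]
```

Emit:
{"method": "carry_out", "body": {
  "plan": [-1,0.0274,0.02,0,0,0,0,-1,0.0274,0.02,0,0,0,0,-1,0.0274,0.02,0,0,0,0,-1,0.0274,0.02,0,0,0,0,-1,0.0274,0.02,0,0,0,0,-1,0.0274,0.02,0,0,0,0,-1,0.0274,0.02,0,0,0,0,-1,0.0274,0.02,0,0,0,0]
}}

```text
t: 13.45
ee_pos: [0.5897, 0.0835, 0.1123]
tool_rot: [1.0, -0.019, -0.001, 0.0]
wrist_force: [0.1, 0.7, -1.0]
opening: 0.164
```

Emit:
{"method": "carry_out", "body": {
  "plan": [-1,0.0274,0.024,0,0,0,0,-1,0.0276,0.03,0,0,0,0,-1,0,0.03,0,0,0,0,-1,0,0.03,0,0,0,0,-1,0,0.0304,0,0,0,0,-1,0,0,0,0,0,0]
}}

```text
t: 13.95
ee_pos: [0.6376, -0.0677, 0.112]
tool_rot: [1.0, -0.021, -0.001, 0.002]
wrist_force: [-0.2, 0.4, -1.3]
opening: 0.16
```

```bash
python3 - <<'E'
from h import *
did(0,[.2742,.3044,0])
plan((.640,-.062,.015),88)
a=bot.camera("top"); b=bot.camera("side")
c=np.hstack([cv2.resize(a[100:300,230:430],(400,400),interpolation=2),cv2.resize(b[20:240,180:400],(400,400),interpolation=2)])
cv2.imwrite("pics/p6.png",c[:,:,::-1])
E
```

```text
t 13.9 meas [ 0.6376 -0.0677  0.112 ] -92.4 cmd [ 0.6377 -0.0639  0.11  ] -92.4 op 0.16 F [-0.2  0.4 -1.3] q6 1.45
wz -0.007 alt 3.134 then shift [ 0.0022 -0.002   0.095 ]
```

View pics/p6.png

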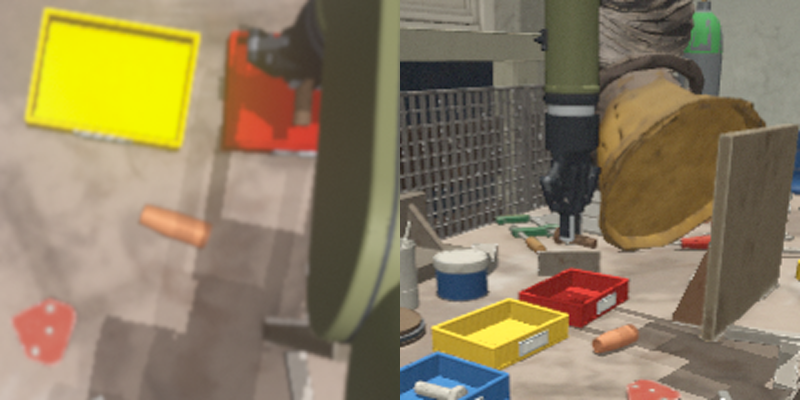

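Emit:
{"method": "carry_out", "body": {
  "plan": [-1,0.002,-0.004,0.035,0,0,0,-1,0,0,0.035,0,0,0,-1,0,0,0.016,0,0,0,-1,0,0,0.006,0,0,0,-1,0,0,0,0,0,0]
}}

```text
t: 14.47
ee_pos: [0.6385, -0.0562, 0.0188]
tool_rot: [1.0, -0.02, -0.002, -0.0]
wrist_force: [0.3, 0.1, -1.8]
opening: 0.156
```

Emit:
{"method": "carry_out", "body": {
  "plan": [-1,0,0,0.002,0,0,0,-1,0,0,0.002,0,0,0,-1,0,0,0,0,0,0]
}}

```text
t: 14.72
ee_pos: [0.6414, -0.0577, 0.0182]
tool_rot: [1.0, -0.021, 0.001, 0.0]
wrist_force: [0.5, -0.7, -2.2]
opening: 0.161
```

Emit:
{"method": "carry_out", "body": {
  "plan": [-1,0,0,0.002,0,0,0,-1,0,0,0,0,0,0,-0.3,0,0,0,0,0,0,-0.3,0,0,0,0,0,0,-0.3,0,0,0,0,0,0,-0.3,0,0,0,0,0,0,-0.3,0,0,0,0,0,0,-0.3,0,0,-0.01,0,0,0]
}}

```text
t: 15.38
ee_pos: [0.6386, -0.0576, 0.0235]
tool_rot: [1.0, -0.021, -0.002, -0.0]
wrist_force: [-1.0, -0.8, -0.2]
opening: 0.349
```

Emit:
{"method": "carry_out", "body": {
  "plan": [-0.3,0,0,-0.02,0,0,0,-0.3,0,0,-0.04,0,0,0,-0.3,0,0,-0.03,0,0,0,0,0,0,0,0,0,-0.1,0,0,0,0,0,0,-0.1,0,0,0,0,0,0,-0.1,0,0,0,0,0,0,-0.1,0,0,0,0,0,0,-0.1]
}}

```text
t: 16.05
ee_pos: [0.6403, -0.0578, 0.116]
tool_rot: [0.973, 0.229, 0.0, 0.0]
wrist_force: [-0.9, 0.3, 0.6]
opening: 0.498
```

```bash
echo '{"p":[0.640,-0.0590,0.112],"jaw":-92.4}' > c.json; python3 -c "
from h import *
did(-.5,[0,0,0])
plan((.433,.3345,.12),-60)"
```

```text
t 16.1 meas [ 0.6403 -0.0578  0.116 ] -63.5 cmd [ 0.64  -0.059  0.112] -63.8 op 0.498 F [-0.9  0.3  0.6] q6 0.95
wz -0.065 alt 3.076 then shift [ 0.0175 -0.4443 -0.008 ]
```

Emit:
{"method": "carry_out", "body": {
  "plan": [0,0,0,0,0,0,-0.065,0,0.0013,-0.0342,0,0,0,0,0,0.0013,-0.0342,0,0,0,0,0,0.0013,-0.0342,0,0,0,0,0,0.0013,-0.0342,0,0,0,0,0,0.0013,-0.0342,0,0,0,0,0,0.0013,-0.0342,0,0,0,0,0,0.0013,-0.0342,0,0,0,0]
}}

```text
t: 16.72
ee_pos: [0.5278, 0.1554, 0.1158]
tool_rot: [0.966, 0.258, 0.0, -0.0]
wrist_force: [1.2, -0.4, -0.2]
opening: 0.5
```

Emit:
{"method": "carry_out", "body": {
  "plan": [0,0.0014,-0.0342,0,0,0,0,0,0.0014,-0.0342,0,0,0,0,0,0.0014,-0.0342,0,0,0,0,0,0.0014,-0.0342,0,0,0,0,0,0.0014,-0.0342,0,0,0,0,0,0.0014,-0.0342,0,0,0,0,0,0,0,0.04,0,0,0,0,0,0,0,0,0,0]
}}

```text
t: 17.38
ee_pos: [0.4298, 0.3364, 0.0715]
tool_rot: [0.966, 0.26, -0.003, 0.001]
wrist_force: [-1.5, -1.8, -1.3]
opening: 0.503
```

```bash
python3 - <<'E'
from h import *
did(-.065,[.0175,-.4446,.04])
plan((.433,.3345,.005),-60)
print(proj("side",[(.433,.3345,.0065)]))
a=bot.camera("top"); b=bot.camera("side")
c=np.hstack([cv2.resize(a[100:280,130:430],(480,288),interpolation=2),cv2.resize(b[190:330,180:340],(320,288),interpolation=2)])
cv2.imwrite("pics/p7.png",c[:,:,::-1])
E
```

```text
t 17.4 meas [0.4298 0.3364 0.0715] -59.8 cmd [0.433  0.3349 0.072 ] -60.0 op 0.503 F [-1.5 -1.8 -1.3] q6 1.63
wz -0.0 alt 3.141 then shift [-0.0002  0.0003  0.067 ]
[[261.73809611 278.16395114]]
```

View pics/p7.png

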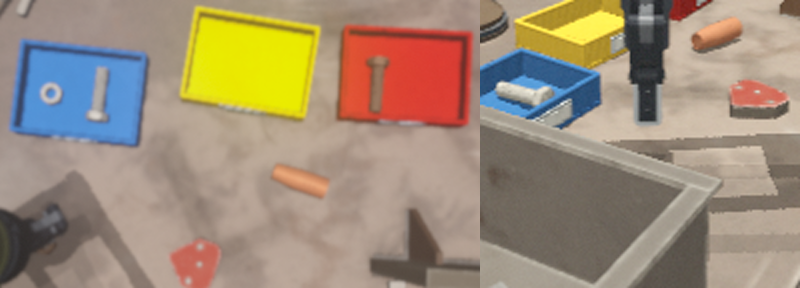

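Emit:
{"method": "carry_out", "body": {
  "plan": [0,0,0,0.03,0,0,0,0,0,0,0.025,0,0,0,0,0,0,0.01,0,0,0,0,0,0,0,0,0,0]
}}

```text
t: 17.82
ee_pos: [0.4329, 0.3346, 0.0091]
tool_rot: [0.966, 0.258, -0.002, 0.001]
wrist_force: [-0.0, 0.0, -0.6]
opening: 0.496
```

Emit:
{"method": "carry_out", "body": {
  "plan": [-1,0,0,0,0,0,0,-1,0,0,0,0,0,0,-1,0,0,0,0,0,0,-1,0,0,0,0,0,0,-1,0,0,0,0,0,0]
}}

```text
t: 18.23
ee_pos: [0.4366, 0.3372, 0.013]
tool_rot: [0.966, 0.259, 0.004, -0.001]
wrist_force: [3.0, -1.7, 9.1]
opening: 0.003
```

Emit:
{"method": "carry_out", "body": {
  "plan": [-1,0,0,-0.01,0,0,0,-1,0,0,-0.03,0,0,0,-1,0,0,-0.035,0,0,0,-1,0,0,-0.03,0,0,0,-1,0,0,0,0,0,0]
}}

```text
t: 18.65
ee_pos: [0.437, 0.3388, 0.1222]
tool_rot: [0.966, 0.258, 0.006, -0.002]
wrist_force: [1.3, -0.4, 0.8]
opening: -0.001
```

```bash
python3 -c "
from h import *
did(0,[0,0,-.04])
plan((.640,-.118,.11),-60)"
```

```text
t 18.6 meas [0.437  0.3388 0.1222] -60.0 cmd [0.433  0.3349 0.112 ] -60.0 op -0.001 F [ 1.3 -0.4  0.8] q6 1.63
wz -0.0 alt 3.141 then shift [-0.0472  0.4957  0.002 ]
```

Emit:
{"method": "carry_out", "body": {
  "plan": [-1,0,0.035,0,0,0,0,-0.5,0,0.035,0,0,0,0,0,0,0.035,0,0,0,0,0,0,0.035,0,0,0,0,0,0,0,0,0,0]
}}

```text
schema error: expected a multiple of 7 numbers
```

```bash
python3 - <<'E'
from h import *
did(0,[0,.14,0])
plan((.433,.3345,.112),-60)
a=bot.camera("top"); b=bot.camera("side")
c=np.hstack([cv2.resize(a[200:300,100:240],(560,400),interpolation=2),cv2.resize(b[220:320,220:280],(240,400),interpolation=2)])
cv2.imwrite("pics/p8.png",c[:,:,::-1])
E
```

```text
t 18.6 meas [0.437  0.3388 0.1222] -60.0 cmd [0.503  0.2136 0.112 ] -60.0 op -0.001 F [ 1.3 -0.4  0.8] q6 1.63
wz -0.0 alt 3.141 then shift [-0.0002 -0.1397  0.    ]
```

View pics/p8.png

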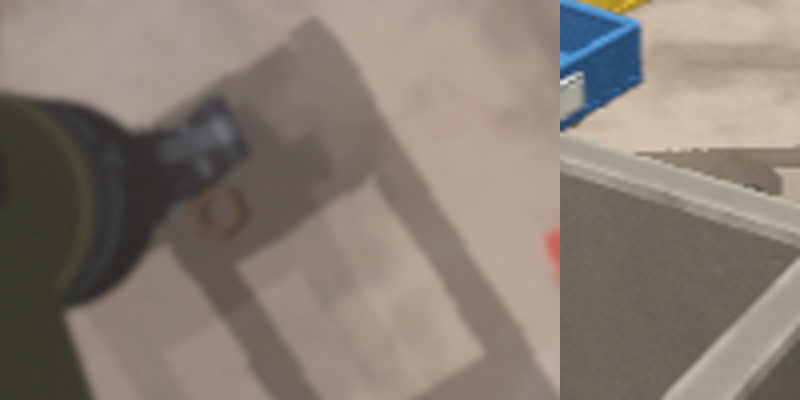

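Emit:
{"method": "carry_out", "body": {
  "plan": [-1,0,0.035,0,0,0,0,-0.5,0,0.035,0,0,0,0,0,0,0.035,0,0,0,0,0,0,0.035,0,0,0,0]
}}

```text
t: 19.08
ee_pos: [0.5023, 0.2135, 0.1139]
tool_rot: [0.966, 0.259, -0.001, -0.0]
wrist_force: [1.2, 0.0, -0.1]
opening: 0.417
```

```bash
python3 - <<'E'
from h import *
a=bot.camera("top")
x0,y0,x1,y1=140,238,172,270; l=cv2.cvtColor(a,cv2.COLOR_RGB2LAB)[y0:y1,x0:x1]; d=l.astype(float)-np.median(l.reshape(-1,3),0); s=d[:,:,1]+d[:,:,2]
s=cv2.GaussianBlur(s,(0,0),1); k,lb,st,ce=cv2.connectedComponentsWithStats((s>s.max()*.4).astype(np.uint8)); i=1+np.argmax(st[1:,4]); yy,xx=np.nonzero(lb==i)
P=cast("top",np.c_[xx+x0,yy+y0],.01)[:,:2]*1000; print(len(P),P.mean(0),(P.max(0)+P.min(0))/2)
for A in range(0,180,10): q=P@[np.cos(np.radians(A)),np.sin(np.radians(A))]; print(A,round(float(np.ptp(q)),1),end="; ")
plan(np.r_[P.mean(0)/1000,.112],-60)
cv2.imwrite("pics/p9.png",np.hstack([cv2.resize(q[y0:y1,x0:x1],(400,400),interpolation=2) for q in (a[:,:,::-1],cv2.imread("pics/top0.png"))]))
E
```

```text
124 [431.37113298 342.21408359] [431.53041381 342.75871851]
0 25.0; 10 25.4; 20 25.5; 30 25.8; 40 25.3; 50 24.8; 60 25.1; 70 25.4; 80 25.6; 90 25.1; 100 25.4; 110 25.4; 120 25.5; 130 25.5; 140 25.7; 150 25.7; 160 25.4; 170 25.4; t 19.1 meas [0.5063 0.2082 0.114 ] -60.1 cmd [0.503  0.2136 0.112 ] -60.0 op 0.491 F [ 2.9 -3.5  0.6] q6 1.37
wz -0.0 alt 3.141 then shift [ 0.0023 -0.1472  0.    ]
```

View pics/p9.png

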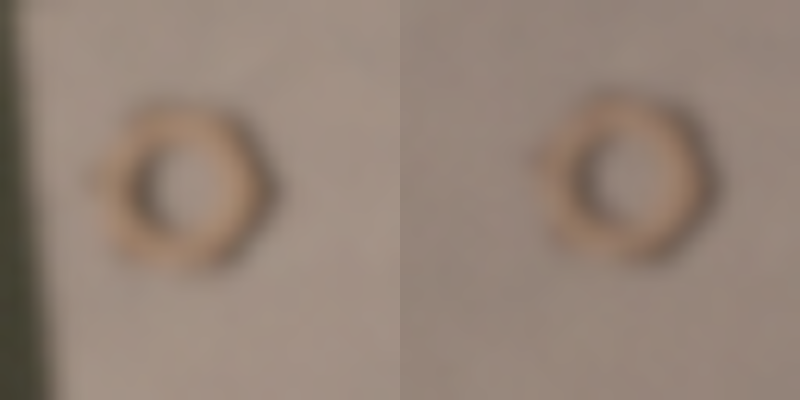

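Emit:
{"method": "carry_out", "body": {
  "plan": [-0.1,0.0005,-0.0295,0,0,0,0,-0.1,0.0005,-0.0295,0,0,0,0,-0.1,0.0005,-0.0295,0,0,0,0,-0.1,0.0005,-0.0295,0,0,0,0,-0.1,0.0003,-0.0292,0,0,0,0,-0.1,0,0,0.03,0,0,0,-0.1,0,0,0.03,0,0,0,-0.1,0,0,0.02,0,0,0]
}}

```text
t: 19.8
ee_pos: [0.4292, 0.3433, 0.0323]
tool_rot: [0.966, 0.259, -0.002, 0.001]
wrist_force: [-0.8, 0.4, -0.1]
opening: 0.45
```

Emit:
{"method": "carry_out", "body": {
  "plan": [-0.1,0,0,0.015,0,0,0,-0.1,0,0,0.009,0,0,0,-0.1,0,0,0.004,0,0,0,-0.1,0,0,0,0,0,0,-0.1,0,0,0,0,0,0]
}}

```text
t: 20.22
ee_pos: [0.4319, 0.3436, 0.0071]
tool_rot: [0.966, 0.258, 0.0, -0.0]
wrist_force: [-0.1, 0.4, 0.1]
opening: 0.447
```

Emit:
{"method": "carry_out", "body": {
  "plan": [-0.1,0,0,0.003,0,0,0,-0.1,0,0,0,0,0,0,-0.5,0,0,0,0,0,0,-0.5,0,0,0,0,0,0,-1,0,0,0,0,0,0,-1,0,0,0,0,0,0,-1,0,0,0,0,0,0,-1,0,0,0,0,0,0]
}}

```text
t: 20.88
ee_pos: [0.4322, 0.3437, 0.0048]
tool_rot: [0.966, 0.258, 0.001, -0.0]
wrist_force: [-1.1, -1.8, 6.1]
opening: 0.255
```

Gripped (0.255, as with the bright nut). Lift and carry.

Emit:
{"method": "carry_out", "body": {
  "plan": [-1,0,0,-0.01,0,0,0,-1,0,0,-0.03,0,0,0,-1,0,0,-0.035,0,0,0,-1,0,0,-0.035,0,0,0,-1,0,0,0,0,0,0]
}}

```text
t: 21.3
ee_pos: [0.4358, 0.3463, 0.121]
tool_rot: [0.966, 0.258, 0.006, -0.002]
wrist_force: [1.2, 0.3, 0.3]
opening: 0.255
```

```bash
echo '{"p":[0.4315,0.3428,0.1110],"jaw":-60}' > c.json; python3 -c "
from h import *
plan((.640,-.118,.11),-60)"
```

```text
t 21.3 meas [0.4358 0.3463 0.121 ] -60.0 cmd [0.4315 0.3428 0.111 ] -60 op 0.255 F [1.2 0.3 0.3] q6 1.64
wz 0.0 alt 0.0 then shift [-0.0498  0.5033  0.001 ]
```

Emit:
{"method": "carry_out", "body": {
  "plan": [-1,-0.0035,0.036,0,0,0,0,-1,-0.0035,0.036,0,0,0,0,-1,-0.0035,0.036,0,0,0,0,-1,-0.0035,0.036,0,0,0,0,-1,-0.0035,0.036,0,0,0,0,-1,-0.0035,0.036,0,0,0,0,-1,-0.0035,0.036,0,0,0,0,-1,-0.0035,0.036,0,0,0,0]
}}

```text
t: 21.97
ee_pos: [0.5516, 0.0783, 0.1142]
tool_rot: [0.966, 0.258, 0.0, -0.0]
wrist_force: [0.1, 0.3, -0.1]
opening: 0.258
```

Emit:
{"method": "carry_out", "body": {
  "plan": [-1,-0.0035,0.036,0,0,0,0,-1,-0.0035,0.036,0,0,0,0,-1,-0.0035,0.036,0,0,0,0,-1,-0.0035,0.036,0,0,0,0,-1,-0.0035,0.036,0,0,0,0,-1,-0.0038,0.036,0,0,0,0,-1,0,0,0,0,0,-0.1,-1,0,0,0,0,0,-0.1]
}}

```text
t: 22.63
ee_pos: [0.6416, -0.1206, 0.1137]
tool_rot: [0.935, 0.354, 0.0, 0.0]
wrist_force: [-0.1, 0.6, -0.7]
opening: 0.259
```

Emit:
{"method": "carry_out", "body": {
  "plan": [-1,0,0,0,0,0,-0.1,-1,0,0,0,0,0,-0.1,-1,0,0,0,0,0,-0.1,-1,0,0,0,0,0,-0.1,-1,0,0,0,0,0,-0.1,-1,0,0,0,0,0,-0.1,-1,0,0,0,0,0,-0.1,-1,0,0,0,0,0,-0.1]
}}

```text
t: 23.3
ee_pos: [0.6404, -0.1177, 0.1139]
tool_rot: [0.722, 0.692, -0.0, -0.0]
wrist_force: [0.5, -0.2, -0.8]
opening: 0.253
```

```bash
python3 -c "
from h import *
did(0,[-.0493,.504,0])
did(-1,[0,0,0])
plan((.640,-.118,.01),-2)"
```

```text
t 23.3 meas [ 0.6404 -0.1177  0.1139] -2.5 cmd [ 0.6408 -0.1183  0.111 ] -2.7 op 0.253 F [ 0.5 -0.2 -0.8] q6 -0.2
wz -0.012 alt 3.129 then shift [ 0.0003 -0.0008  0.101 ]
```

Emit:
{"method": "carry_out", "body": {
  "plan": [-1,0,0,0.035,0,0,0,-1,0,0,0.035,0,0,0,-1,0,0,0.02,0,0,0,-1,0,0,0.006,0,0,0,-1,0,0,0.004,0,0,0,-1,0,0,0,0,0,0]
}}

```text
t: 23.8
ee_pos: [0.6408, -0.1178, 0.0138]
tool_rot: [0.724, 0.69, -0.0, -0.0]
wrist_force: [0.2, -0.9, 0.0]
opening: 0.256
```

Emit:
{"method": "carry_out", "body": {
  "plan": [-0.2,0,0,0,0,0,0,-0.2,0,0,0,0,0,0,-0.2,0,0,0,0,0,0,-0.2,0,0,0,0,0,0,-0.2,0,0,-0.01,0,0,0,-0.2,0,0,-0.03,0,0,0,-0.2,0,0,-0.04,0,0,0,-0.2,0,0,-0.04,0,0,0]
}}

```text
t: 24.47
ee_pos: [0.6397, -0.1175, 0.1351]
tool_rot: [0.724, 0.69, -0.001, -0.001]
wrist_force: [1.9, -1.3, 0.6]
opening: 0.399
```

```bash
echo '{"p":[0.6405,-0.1180,0.1320],"jaw":-2.6}' > c.json; python3 - <<'E'
from h import *
o=cv2.imread("pics/top0.png")
c=blob(o[:,:,::-1].copy(),(293,198,342,228),16); P=(cast("top",c,.013)[:,:2]*1000).astype(np.float32); print(cv2.minAreaRect(P))
plan((.516,.032,.13),-16)
E
```

```text
((516.9335327148438, 32.169437408447266), (68.27365112304688, 26.367822647094727), 74.40290832519531)
t 24.5 meas [ 0.6397 -0.1175  0.1351] -2.8 cmd [ 0.6405 -0.118   0.132 ] -2.6 op 0.399 F [ 1.9 -1.3  0.6] q6 -0.2
wz 0.234 alt -2.908 then shift [ 0.1099 -0.161   0.002 ]
```

Emit:
{"method": "carry_out", "body": {
  "plan": [0.2,0,0,0,0,0,0.117,0.2,0,0,0,0,0,0.117,0.2,0.022,-0.0322,0,0,0,0,0.2,0.022,-0.0322,0,0,0,0,0.2,0.022,-0.0322,0,0,0,0,0.2,0.022,-0.0322,0,0,0,0,0.2,0.022,-0.0322,0,0,0,0,0.2,0,0,0,0,0,0]
}}

```text
t: 25.13
ee_pos: [0.5097, 0.037, 0.1343]
tool_rot: [0.799, 0.602, -0.002, -0.003]
wrist_force: [-0.2, -0.5, 0.2]
opening: 0.598
```

```bash
python3 - <<'E'
from h import *
did(.234,[.11,-.161,0])
plan((.516,.032,.005),-16)
a=bot.camera("top"); b=bot.camera("side")
c=np.hstack([cv2.resize(a[100:300,230:430],(400,400),interpolation=2),cv2.resize(b[80:280,180:380],(400,400),interpolation=2)])
cv2.imwrite("pics/p10.png",c[:,:,::-1])
E
```

```text
t 25.1 meas [0.5097 0.037  0.1343] -16.0 cmd [0.5161 0.0321 0.132 ] -16.0 op 0.598 F [-0.2 -0.5  0.2] q6 0.27
wz -0.0 alt 3.141 then shift [-1.00e-04 -0.00e+00  1.27e-01]
```

View pics/p10.png

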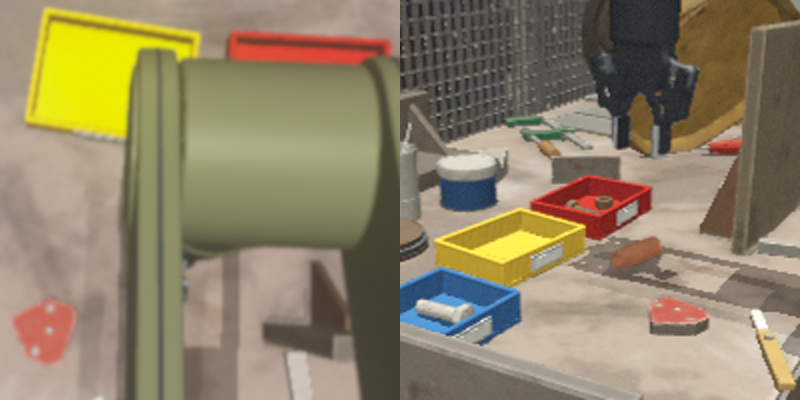

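Emit:
{"method": "carry_out", "body": {
  "plan": [0.2,0,0,0.035,0,0,0,0.2,0,0,0.035,0,0,0,0.2,0,0,0.03,0,0,0,0.2,0,0,0.018,0,0,0,0.2,0,0,0.008,0,0,0,0.2,0,0,0,0,0,0,0.2,0,0,0,0,0,0]
}}

```text
t: 25.82
ee_pos: [0.518, 0.032, 0.0082]
tool_rot: [0.8, 0.6, 0.0, 0.0]
wrist_force: [0.0, 1.2, 0.3]
opening: 0.6
```

Emit:
{"method": "carry_out", "body": {
  "plan": [-1,0,0,0,0,0,0,-1,0,0,0,0,0,0,-1,0,0,0,0,0,0,-1,0,0,0,0,0,0,-1,0,0,0,0,0,0,-1,0,0,0,0,0,0]
}}

```text
t: 26.32
ee_pos: [0.5182, 0.0325, 0.0095]
tool_rot: [0.799, 0.601, 0.001, 0.001]
wrist_force: [-0.1, -1.6, 6.7]
opening: 0.29
```

Emit:
{"method": "carry_out", "body": {
  "plan": [-1,0,0,-0.01,0,0,0,-1,0,0,-0.03,0,0,0,-1,0,0,-0.035,0,0,0,-1,0,0,-0.035,0,0,0,-1,0,0,0,0,0,0,-1,0,0,0,0,0,0]
}}

```text
t: 26.82
ee_pos: [0.5187, 0.0328, 0.121]
tool_rot: [0.799, 0.601, 0.003, 0.002]
wrist_force: [-0.3, -0.1, -1.7]
opening: 0.291
```

```bash
python3 - <<'E'
from h import *
did(0,[0,0,.016])
plan((.652,.096,.11),-8)
E
```

```text
t 26.8 meas [0.5187 0.0328 0.121 ] -16.1 cmd [0.5161 0.0321 0.116 ] -16.0 op 0.291 F [-0.3 -0.1 -1.7] q6 0.26
wz -0.14 alt 3.002 then shift [0.0822 0.1257 0.006 ]
```

Emit:
{"method": "carry_out", "body": {
  "plan": [-1,0,0,0,0,0,-0.07,-1,0,0,0,0,0,-0.07,-1,0.0164,0.0247,0,0,0,0,-1,0.0164,0.0247,0,0,0,0,-1,0.0164,0.0247,0,0,0,0,-1,0.0164,0.0247,0,0,0,0,-1,0.0164,0.0247,0,0,0,0,-1,0,0,0,0,0,0]
}}

```text
t: 27.48
ee_pos: [0.6556, 0.0988, 0.1165]
tool_rot: [0.755, 0.656, 0.002, 0.001]
wrist_force: [1.4, 1.2, -1.2]
opening: 0.295
```

Emit:
{"method": "carry_out", "body": {
  "plan": [-1,0,0,0.035,0,0,0,-1,0,0,0.035,0,0,0,-1,0,0,0.02,0,0,0,-1,0,0,0.008,0,0,0,-1,0,0,0.002,0,0,0,-1,0,0,0,0,0,0]
}}

```text
t: 27.98
ee_pos: [0.6495, 0.0962, 0.0168]
tool_rot: [0.755, 0.655, -0.001, -0.001]
wrist_force: [0.0, -0.0, -0.9]
opening: 0.286
```

Emit:
{"method": "carry_out", "body": {
  "plan": [-1,0,0,0.002,0,0,0,-1,0,0,0,0,0,0,-0.1,0,0,0,0,0,0,-0.1,0,0,0,0,0,0,-0.1,0,0,0,0,0,0,0,0,0,0,0,0,0,0,0,0,0,0,0,0,0,0,0,-0.01,0,0,0]
}}

```text
t: 28.65
ee_pos: [0.649, 0.0962, 0.0245]
tool_rot: [0.755, 0.655, -0.002, -0.001]
wrist_force: [-0.1, 0.8, -0.8]
opening: 0.496
```

Emit:
{"method": "carry_out", "body": {
  "plan": [0,0,0,-0.03,0,0,0,0,0,0,-0.04,0,0,0,0,0,0,-0.04,0,0,0,0,0.035,-0.01,0,0,0,0,0,0.035,-0.01,0,0,0,0,0,0.035,-0.01,0,0,0,0,0,0.035,-0.01,0,0,0,0,0,0.035,-0.01,0,0,0,0]
}}

```text
t: 29.32
ee_pos: [0.6255, 0.2781, 0.1372]
tool_rot: [0.756, 0.655, 0.001, 0.0]
wrist_force: [0.7, 0.5, -0.2]
opening: 0.501
```

```bash
python3 - <<'E'
from h import *
s=bot.observe(); print(s["t"],s["ee_pos"],R.from_quat(s["tool_rot"]).as_matrix().round(2))
E
```

```text
29.3167 [0.62551821 0.27814303 0.13717026] [[ 0.14  0.99  0.  ]
 [ 0.99 -0.14  0.  ]
 [ 0.    0.   -1.  ]]
```

Emit:
{"method": "carry_out", "body": {
  "plan": [0,0.0125,-0.035,-0.01,0,0,0,0,0.0125,-0.035,-0.01,0,0,0,0,0.0125,-0.035,-0.01,0,0,0,0,0.0125,-0.035,-0.01,0,0,0,0,0.0125,-0.035,-0.01,0,0,0,0,0.0125,-0.035,-0.01,0,0,0,0,0.0125,-0.035,-0.01,0,0,0,0,0.0125,-0.035,-0.01,0,0,0]
}}

```text
t: 29.98
ee_pos: [0.361, 0.4158, 0.2173]
tool_rot: [0.756, 0.655, 0.0, -0.0]
wrist_force: [1.1, 0.9, -0.2]
opening: 0.499
```

```bash
python3 - <<'E'
from h import *
print(bot.observe()["ee_pos"].round(3),bot.observe()["q"].round(2))
a=bot.camera("top"); b=bot.camera("side")
c=np.vstack([cv2.resize(a[100:290,130:430],(600,380),interpolation=2),cv2.resize(b[150:260,150:350],(600,330),interpolation=2)])
cv2.imwrite("pics/p11.png",cv2.resize(c,None,fx=.84,fy=.84)[:,:,::-1])
E
```

```text
[0.361 0.416 0.217] [0.78 0.28 1.58 0.   1.28 0.92]
```

View pics/p11.png

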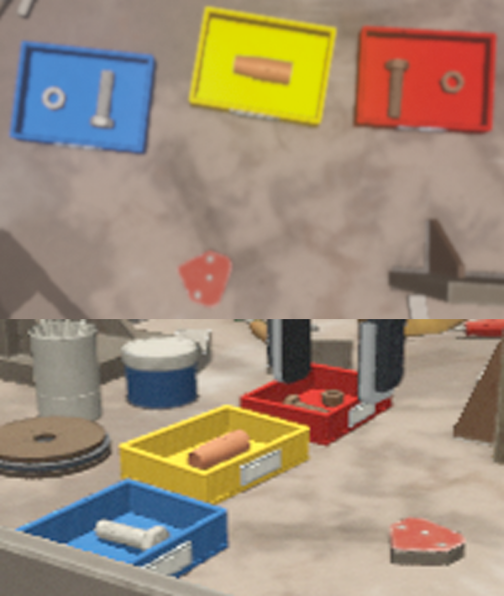

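```bash
python3 -c "
from bench import bot
print(bot.sign_off())"
```

```text
the job is handed in; nothing more can be done
None
```

All five pieces are sorted and I handed the job in at about 30 s. The bright bolt and nut are in the blue tray, the rusty bolt and nut in the red tray, and the copper nozzle in the yellow tray, placed in that order.

- **Last check:** the final top view shows every piece clear of the rims and of the other pieces. The side view agrees for all but the bright nut, which it does not show. The magnet is within about a pixel of where it started, and the arm stood clear of everything.
- **Missed grasp:** the first try at the rusty nut failed because the fingertips were too high. It pushed the nut about 8 mm on the table. I measured it again, went about 6 mm lower, and the second try held.
- **Force peak:** setting the bright bolt down pressed briefly with about 44 N at the wrist, through the held bolt. That is under the 120 N wrist limit, and I saw no arm or gripper-body contact.
- **Disagreement:** the measured tool position differed from the commanded one, usually by 2–4 mm and by up to 10 mm just after lifts. I therefore set the later pieces down slowly while watching the force.

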